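Hold a flange plate through the slot of the blast box

ROBOT

A 6-joint arm with a two-finger parallel gripper is mounted at the origin on a cart in front of the work surface, level with it; the furniture and walls round the work are solid. World frame = base frame: x ahead of the robot, y to its left, z up, the work surface at z = 0. Lengths are in mm, angles in rad, forces in N, time in s.
With the tool pointing down it reaches from about 400 to 925 mm from the base axis. Payload 12.5 kg.
Tool frame: the origin (TCP) lies midway between the tips of the shut fingers; the grasp point (between the pads) lies 19 mm behind it (env.pinch_z is the z of the grasp point in the tool frame, in mm); z points along the fingers, y is the line along which they close (so a half turn about z gives the same grasp; the last joint's range is limited). The gripper opens to 95 mm and grips with 3 to 60 N. Pads are 20 mm wide; open, the fingers measure 119 mm over their backs; the gripper's body (75 mm by 180 mm) begins 59 mm behind the grasp point.
Start: joints at [1.163, 0.491, 1.559, -0, 1.092, -0.106], TCP at [185.758, 596.775, 214.661] pointing down, gripper open.
Joint ranges: [-3.1, 3.1], [-0.84, 2.19], [0.05, 2.79], [-1.13, 4.28], [0.06, 2.93], [-2.69, 2.69]. Speed limits (rad/s): [2.22, 2.22, 2.79, 3.14, 3.14, 3.14].

INTERFACE

Orientations are given as [roll, pitch, yaw] about the fixed x, y, z axes, in that order (R = Rz(yaw) Ry(pitch) Rx(roll)).
In Python, from cell import env, eyes gives the robot as it stands.
- The arm moves only by the shell command python3 -m inch 'ROWS'. ROWS is JSON, a list of rows, each a list of 3 entries, a list of its own where there are three numbers: the shift along the tool's x, y, z in units of 60 mm (1.0 is 60 mm), then the turn about the tool's z in units of 5 degrees (1.0 is 5 degrees), then the closure, from -1 (fully open) to 1 (shut). In form: [[[tx, ty, tz], turn, claw], ...]. A call has exactly 10 rows; each row shifts and turns the commanded pose from where the row before left it, along the tool's axes as they then stand; what a row does not reach is not made up. A row lasts 1/8 s, in which the tool goes at most 62.5 mm and 10.7 degrees, less where a joint would pass 70% of its speed; a pose out of reach is approached as far as the arm can. A call is refused whole if a number of a shift passes 1 or a number of a turn 1, either way. A call with a gripper value outside its range is refused whole. The fingers move at their own pace and stop on an object; the grip force is fixed at half the most. Time passes only in rows, so rows that do not move let the fingers close, or fill a call up. It gives the time, the measured TCP pose, the force, the opening and the grip force at its end, in the units of the state.
- env.state(): the state, without advancing time (a new reading comes with each control period).
- eyes.read_camera(name): name is "scene" or "top" or "wrist"; returns a dict with "pixels" (480x640x3 uint8, red, green, blue), "fx", "fy", "cx", "cy" (pixels), "extrinsics" (4x4, takes a point from world to camera coordinates). Camera axes: x right, y down, z forward; pixel columns grow to the right and rows downward; lengths in mm; the calibration is good to about 2 mm. The wrist camera is an equidistant fisheye: a pixel r from the principal point sees the ray r / f radians off the axis. A picture is of the moment at which its call begins. There is no depth.
- env.job_done(): hands the job in; it is judged then, once.
Trained networks look in a picture, given as the dict that the camera call returned (one of the last four; its "shot" number tells which), for a name from the list of things; names that differ only in an ending like _2 or _b are one class to them, and where a whole thing is asked for, a point or a joint stands for the part that bears it (a point fixed in the world has none). Each returns a list of dicts, best first, with "score" (0 to 1); they miss things now and then, are a little off and sometimes report something else, mostly with a low value. They report only what shows in the picture. A call takes as long as a camera call. They do not tell look-alikes from the thing itself.
- eyes.boxes_of(name, picture): "centre" ([row, column] in pixels, amid what is visible of it).
- eyes.cut_out(name, picture): "mask" (480x640 bool, what is visible of it) and "centre" ([row, column] in pixels, amid what is visible of it).
- eyes.spot_point(name, picture): "centre" ([row, column] in pixels: a listed point, or the origin of a listed thing).
The state is a dict: "t": time; "joints": joint angles; "qvel": joint speeds; "tau": joint torques, N m; "eef_pos": TCP position; "tcp_rot": TCP orientation; "ft_force": force on the tool from outside, world axes, zero at the start; "moment": the same for the moment, N m; "opening": opening from 0.0 (shut) to 1.0 (fully open); "grip_force": force on a finger pad.
Only numpy, scipy, OpenCV 4.12 (cv2) and the standard library are available. Lean on these libraries where they do the work, as an engineer would, in place of code of your own. Each camera call takes 0.05 s, during which the arm holds its last target. There are 200 camera calls.

TASK

The strainer pot is still standing on the lid of the blast box, over the slot. Lift it off by its handle and set it down gently and upright on the bench beside the box; then take the tall flange plate out of the slotted wooden block, pass it upright down through the slot without forcing it, and finish while holding it there in the gripper for blasting, about its lower half inside the box, hanging from the gripper and not wedged in the slot. Leave the small plate in its groove and the other parts where they are.

Things in the scene. Friction and masses are not known exactly. Their poses are not given: they have to be found in the camera images.
- strainer: round steel strainer pot, 105 mm across at the rim and 88 mm at its flat foot, 68 mm high, with a rigid upright stirrup handle; 0.35 kg. Origin: centre of its underside; z up. The handle's bar runs along the pot's own y axis. At the start it stands on the box's lid, centred over the slot inside a 2.5 mm high bead.
- strainer_grip (a point): middle of the strainer's handle: a straight black grip sleeve 16 mm thick and 64 mm long, along the strainer's y axis, 124 mm above the pot's underside (132 mm to its top); 48 mm of free space between it and the pot's rim
- flange: the tall flange plate: bare aluminium plate standing on end, 12 mm thick (own x), 60 mm wide (own y), 110 mm tall (own z) with corners rounded 13 mm, a 32 mm bore through its middle and a stud hole near each end; 0.16 kg. Origin: middle of its lower end. Same either way round. At the start its lowest 30 mm stand in a groove of the block.
- small_flange: a smaller, nearly square aluminium flange plate, 12 x 56 x 66 mm, with a bore and four small holes, on end in the other outer groove of the block; not to be moved. Origin: middle of its lower end.
- rack: slotted wooden block fixed to the bench, 160 mm (x) x 84 mm (y) x 40 mm high, three grooves along its y axis at x = -50, 0 and +50 mm, 14.5 mm wide and 30 mm deep (floor 10 mm above the bench). The tall plate is in one outer groove, the small plate in the other. Origin: centre of its underside.
- blast_box: grey sheet-metal blast box fixed to the bench, lid 196 mm (x) x 176 mm (y), 116 mm high, hollow inside, sight glass on its -x side, brass air coupling standing 40 mm out of its +x side at a height of 70 mm. Origin: centre of its underside.
- slot (a point): centre of the slot in the box's 4 mm thick lid, on the lid's upper face (116 mm above the bench), axes as the box's. Slot: 62 mm along y, 14 mm along x (2 mm more than the tall plate both ways), edges chamfered 1 mm. Below it is free to the box's floor, 104 mm under the lid's face; the nozzle inside ends 45 mm to the +x side. Around it on the lid runs the 2.5 mm high bead, 107 mm across.
- fuel_tap: small cast fuel tap body, about 43 x 67 x 55 mm, standing on the bench behind the work; not to be moved. Origin: centre of its underside.
- slide_cap: small round metal cap, 39 mm across and 34 mm high, standing on the bench behind the work; not to be moved. Origin: centre of its underside.
There are look-alikes about, which are no part of the job. Leave any orange look-alike of the flange alone.

How it is judged (in metres and radians):
On the way, in this order (a step that is already met when the one before it is completed fails the run):
1. the strainer has been set down upright on the bench and let go (height (world z) of strainer below 0.006 m and angle between strainer's own z axis and vertical below 0.1 rad and linear speed of strainer below 0.02 m/s and contact force between strainer and the arm below 0.2 N and contact force between strainer and the fingers below 0.2 N), for 0.2 s.
2. the tall plate, held by the gripper, has entered the slot (z of flange in the frame of slot below -0.006 m and horizontal distance between flange and slot below 0.008 m and contact force between the fingers and flange above 2 N), for 0.1 s.
At the end, for the whole second after the job is handed in: Strainer upright on the bench, let go, within 0.5 m of the slot; tall plate gripped, still and upright (0.1 rad) in the slot, its lower end 38 to 76 mm below the lid's upper face, pressing on the box with under 6 N; small plate moved under 20 mm, other parts under 30 mm (all of step 1 and horizontal distance between strainer and slot below 0.5 m and z of flange in the frame of slot between -0.076 and -0.038 m and horizontal distance between flange and slot below 0.008 m and angle between the x axis of flange and the x axis of slot, either way round below 0.12 rad and angle between flange's own z axis and vertical below 0.1 rad and contact force between the fingers and flange above 3 N and contact force between flange and blast_box below 6 N and linear speed of flange below 0.02 m/s and distance of small_flange from where it was at the start of the episode below 0.02 m and distance of each of fuel_tap, slide_cap from where it was at the start of the episode below 0.03 m); the arm keeps its last pose, push and grip.
It fails at once if the strainer is dropped or slammed onto the bench (height (world z) of strainer below 0.03 m and linear speed of strainer above 0.6 m/s).
It fails at once if the plate is forced against the box (over 40 N) (contact force between flange and blast_box above 40 N).
It fails at once if the small plate is disturbed (distance of small_flange from where it was at the start of the episode above 0.02 m).
It fails at once if the fuel tap body or the cap is pushed away (distance of any of fuel_tap, slide_cap from where it was at the start of the episode above 0.03 m).
It also fails if it takes over 64 s, if anything falls off the work surface, if the arm or the gripper's body presses on something with over 40 N, if the wrist force passes 120 N, or if a joint passes its speed limit or range.

## Working session

There is one attempt and no reset: what is moved stays moved. The work goes in short steps, Python scripts to look and compute and a shell command to move; the robot and the scene stay as the last step left them, time stands still between calls to the robot, and variables do not carry over. Pictures are saved under pics/ and viewed, at most 10 in all, crops included, and the job is handed in when it is done.

```bash
mkdir -p pics; ls; cat > h.py <<'E'
import numpy as np, cv2
from cell import env, eyes
def ray(p,rc):
    r,c=rc; R=p["extrinsics"][:3,:3]; t=p["extrinsics"][:3,3]
    d=np.array([(c-p["cx"])/p["fx"],(r-p["cy"])/p["fy"],1.0])
    return -R.T@t, R.T@d
def onz(p,rc,z):
    o,d=ray(p,rc); return o+d*(z-o[2])/d[2]
def proj(p,X):
    E=p["extrinsics"]; q=E[:3,:3]@np.asarray(X,float)+E[:3,3]
    return p["cy"]+p["fy"]*q[1]/q[2], p["cx"]+p["fx"]*q[0]/q[2]
def save(p,n): cv2.imwrite(f"pics/{n}.png",p["pixels"][:,:,::-1])
E
python3 - <<'E'
from h import *
print(env.state(), env.pinch_z)
Z={"strainer":0.116*1000,"strainer_grip":240,"flange":10,"small_flange":10,"rack":0,"blast_box":0,"slot":116,"fuel_tap":0,"slide_cap":0}
for cam in("scene","top"):
    p=eyes.read_camera(cam); save(p,cam+"0"); p["extrinsics"]=np.array(p["extrinsics"])
    print(cam,np.round(-p["extrinsics"][:3,:3].T@p["extrinsics"][:3,3]))
    for n,z in Z.items():
        for d in eyes.spot_point(n,p)[:3]: print(n,round(d["score"],2),np.round(d["centre"]),np.round(onz(p,d["centre"],z),1))
E
```

```text
pics
{'t': 0.0, 'joints': array([ 1.16340123e+00,  4.91581343e-01,  1.55943844e+00, -2.15421240e-07,
        1.09172020e+00, -1.05584009e-01]), 'qvel': array([-0.00101762,  0.00065052,  0.00116481,  0.00068958, -0.00204926,
       -0.00173985]), 'tau': array([-8.67459203e-04, -6.12642574e+01, -2.58163422e+01,  6.92578219e-02,
        4.83128708e-02, -1.48423205e-04]), 'eef_pos': array([185.6529261 , 596.53455626, 214.05201334]), 'tcp_rot': array([-3.14045170e+00, -1.20724101e-04,  2.83978160e+00]), 'ft_force': array([0.80304858, 0.38107155, 0.5846403 ]), 'moment': array([ 0.01606624, -0.00541225, -0.05279922]), 'grip_force': 0.0, 'opening': 1.000924357825566} -18.8
scene [ -26. -437.  746.]
strainer 0.56 [316. 421.] [ 581.3 -226.7  116. ]
strainer 0.55 [266. 432.] [ 717.1 -182.7  116. ]
strainer_grip 0.79 [264. 431.] [ 574.2 -229.4  240. ]
flange 0.73 [253. 289.] [685.4 151.2  10. ]
flange 0.66 [329. 215.] [411.  120.3  10. ]
flange 0.61 [278. 288.] [613.8  98.9  10. ]
small_flange 0.7 [277. 196.] [498. 266.  10.]
rack 0.78 [275. 220.] [542.2 236.9   0. ]
blast_box 0.88 [359. 417.] [ 586.6 -232.1    0. ]
fuel_tap 0.78 [278. 380.] [744.8 -61.8   0. ]
slide_cap 0.67 [267. 331.] [713.2  49.8   0. ]
slide_cap 0.16 [274. 218.] [541.6 244.1   0. ]
top [ 521.  -11. 1280.]
strainer 0.6 [245. 434.] [ 582.7 -228.9  116. ]
strainer_grip 0.84 [238. 444.] [ 589.8 -227.2  240. ]
flange 0.84 [205. 268.] [697.8 150.4  10. ]
flange 0.79 [321. 282.] [415.1 123.5  10. ]
flange 0.63 [237. 290.] [618.   99.2  10. ]
small_flange 0.71 [249. 425.] [ 579.  -228.2   10. ]
small_flange 0.62 [288. 229.] [497.1 251.7  10. ]
rack 0.81 [270. 234.] [541.6 238.4   0. ]
blast_box 0.72 [245. 428.] [ 587.6 -236.3    0. ]
fuel_tap 0.51 [181. 353.] [752.7 -59.3   0. ]
slide_cap 0.77 [196. 307.] [718.5  56.    0. ]
```

View pics/scene0.png

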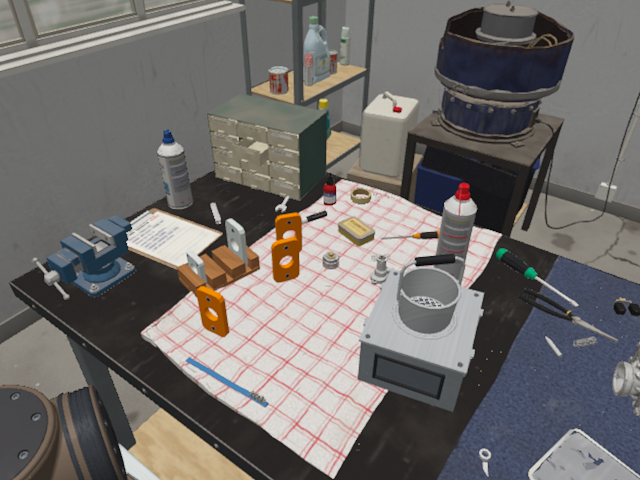

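View pics/top0.png

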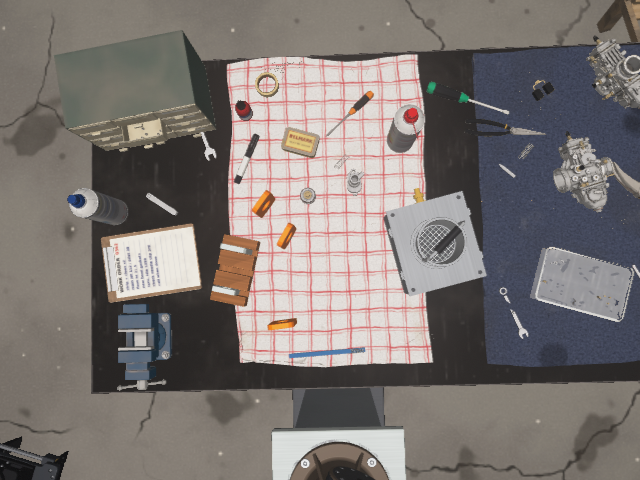

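The scene shows the strainer on the box (top cam about row 242, col 440). The rack is at (270,234), with the tall plate at its far end (row 247, col 238) and the small plate at its near end (row 291, col 226). There are three orange look-alikes on the cloth. Next I'll measure the handle, lid and plate precisely.

```bash
python3 - <<'E'
from h import *
p=eyes.read_camera("top")
im=p["pixels"][:,:,::-1]
a=cv2.resize(im[180:310,375:495],None,fx=4.5,fy=4.5,interpolation=cv2.INTER_CUBIC)
b=cv2.resize(im[225:315,200:270],None,fx=3.5,fy=4.5)[:585]
b=cv2.resize(im[225:315,200:270],None,fx=3.7,fy=3.7,interpolation=cv2.INTER_CUBIC)
W=np.zeros((585,540+b.shape[1],3),np.uint8);W[:a.shape[0],:540]=a[:585];W[:b.shape[0],540:]=b
cv2.imwrite("pics/z1.png",W); print(W.shape)
# handle
g=im.max(2).astype(int)
m=np.zeros(g.shape,np.uint8); m[212:270,425:470]=(g[212:270,425:470]<55)
n,l,s,c=cv2.connectedComponentsWithStats(m); i=1+s[1:,4].argmax()
pts=np.argwhere(l==i)
w=np.array([onz(p,x,240)[:2] for x in pts]); mu=w.mean(0); u,S,v=np.linalg.svd(w-mu)
print("handle",len(pts),mu,v[0],np.degrees(np.arctan2(v[0][1],v[0][0])),np.ptp(w@v[0]),np.ptp(w@v[1]))
for cam in("top","scene"):
  p=eyes.read_camera(cam)
  for n in("blast_box","rack","flange","small_flange","strainer_grip"):
    for d in eyes.cut_out(n,p)[:4]:
        r=cv2.minAreaRect(np.argwhere(d["mask"])[:,::-1].astype(np.float32))
        print(cam,n,round(d["score"],2),np.round(d["centre"]),d["mask"].sum(),[np.round(onz(p,q[::-1],{"blast_box":116,"rack":40,"flange":120,"small_flange":76,"strainer_grip":240}[n])[:2]).tolist() for q in cv2.boxPoints(r)])
E
```

```text
(585, 799, 3)
handle 38 [ 596.68621687 -236.59531748] [-0.6771436   0.73585089] 132.6208354326651 52.0006101588375 2.998849930679853
top blast_box 0.74 [251. 417.] 5537 [[688.0, -108.0], [735.0, -293.0], [513.0, -344.0], [466.0, -162.0]]
top rack 0.66 [270. 235.] 2061 [[471.0, 292.0], [628.0, 256.0], [607.0, 168.0], [450.0, 204.0]]
top flange 0.75 [203. 262.] 329 [[672.0, 177.0], [719.0, 142.0], [701.0, 119.0], [654.0, 153.0]]
top flange 0.63 [325. 282.] 246 [[423.0, 146.0], [431.0, 81.0], [412.0, 79.0], [404.0, 144.0]]
top flange 0.49 [235. 286.] 263 [[594.0, 124.0], [643.0, 94.0], [630.0, 73.0], [582.0, 103.0]]
top flange 0.44 [249. 234.] 197 [[587.0, 248.0], [601.0, 246.0], [587.0, 175.0], [572.0, 178.0]]
top small_flange 0.57 [288. 223.] 179 [[494.0, 279.0], [510.0, 275.0], [497.0, 213.0], [481.0, 216.0]]
top strainer_grip 0.68 [240. 440.] 2006 [[632.0, -173.0], [629.0, -271.0], [532.0, -267.0], [535.0, -169.0]]
scene blast_box 0.94 [354. 414.] 9816 [[394.0, -191.0], [675.0, -98.0], [703.0, -311.0], [434.0, -353.0]]
scene rack 0.7 [296. 429.] 4015 [[591.0, -169.0], [832.0, -70.0], [882.0, -200.0], [638.0, -275.0]]
scene rack 0.61 [273. 220.] 2099 [[464.0, 296.0], [659.0, 261.0], [586.0, 143.0], [413.0, 185.0]]
scene flange 0.91 [307. 214.] 1139 [[395.0, 141.0], [434.0, 112.0], [351.0, 7.0], [317.0, 33.0]]
scene flange 0.89 [227. 288.] 576 [[674.0, 179.0], [708.0, 132.0], [610.0, 57.0], [578.0, 100.0]]
scene flange 0.83 [241. 237.] 654 [[587.0, 253.0], [618.0, 228.0], [507.0, 108.0], [480.0, 130.0]]
scene flange 0.62 [256. 285.] 999 [[597.0, 126.0], [630.0, 81.0], [521.0, -3.0], [492.0, 38.0]]
scene strainer_grip 0.87 [298. 425.] 4032 [[417.0, -244.0], [589.0, -173.0], [626.0, -267.0], [450.0, -321.0]]
scene strainer_grip 0.57 [271. 218.] 2160 [[328.0, 91.0], [464.0, 58.0], [410.0, -24.0], [289.0, 13.0]]
```

View pics/z1.png

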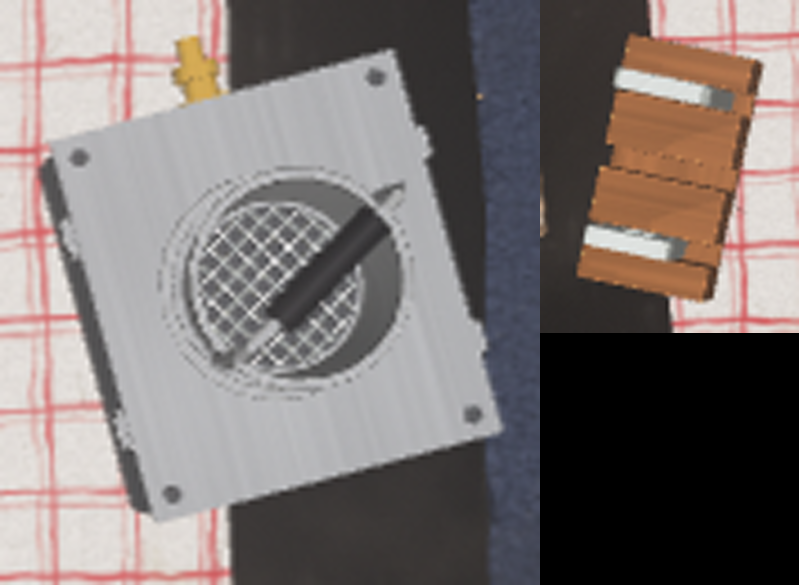

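```bash
cat >> h.py <<'E'
def plan(x,y,z,ydir=None):
    """units to go from measured pose; ydir = wanted tool-y direction in deg (mod 180)"""
    s=env.state(); P=np.array(s["eef_pos"]); psi=s["tcp_rot"][2]
    d=np.array([x,y,z])-P
    turn=0 if ydir is None else (ydir+90-np.degrees(psi)+90)%180-90
    def sh(ps): return np.round([ (d[0]*np.cos(ps)+d[1]*np.sin(ps))/60,(d[0]*np.sin(ps)-d[1]*np.cos(ps))/60,-d[2]/60],3)
    print("t",round(s["t"],2),"pos",np.round(P,1),"rot",np.round(np.degrees(s["tcp_rot"]),1),"F",np.round(s["ft_force"],1),"open",round(s["opening"],3),"grip",round(s["grip_force"],1))
    print("shift now-axes",sh(psi),"shift after turn",sh(psi+np.radians(turn)),"turn units",round(-turn/5,2))
E
python3 - <<'E'
from h import *
p=eyes.read_camera("top")
C=[(142,50),(50,393),(433,501),(520,155)]
w=np.array([onz(p,(r/4.5+180-.4,c/4.5+375-.4),116)[:2] for r,c in C]);print("lid",w.round(1).tolist(),w.mean(0))
xd=(w[0]-w[3]+w[1]-w[2])/2; yd=(w[0]-w[1]+w[3]-w[2])/2
print(np.hypot(*xd),np.hypot(*yd),np.degrees(np.arctan2(xd[1],xd[0])),np.degrees(np.arctan2(yd[1],yd[0]))-90)
for r,c in[(315,280),(212,380)]: print("sleeve end",onz(p,(r/4.5+179.6,c/4.5+374.6),244))
R=[(35,628),(62,762),(300,712),(277,578)]
w=np.array([onz(p,(r/3.7+225-.4,(c-540)/3.7+200-.4),40)[:2] for r,c in R]);print("rack",w.round(1).tolist(),w.mean(0))
q=eyes.read_camera("scene")
print("grip scene",onz(q,(261,435),244))
plan(590,-229,300,45)
E
```

```text
lid [[660.8, -125.5], [701.1, -296.1], [510.8, -340.0], [473.0, -170.1]] [ 586.41841942 -232.94242443]
194.16445402360964 174.66436605237064 13.171635769291054 12.935518812303783
sleeve end [ 566.1131781  -210.53224836  244.        ]
sleeve end [ 609.99847775 -255.9478373   244.        ]
rack [[627.1, 255.9], [607.0, 169.3], [455.2, 204.5], [472.2, 290.7]] [540.36965761 230.09868662]
grip scene [ 580.08658846 -233.35767526  244.        ]
t 1.75 pos [185.8 596.8 214.6] rot [180.   -0.  162.7] F [-0.  -0.9 -0.1] open 0.998 grip 0.0
shift now-axes [-10.524 -11.137  -1.423] shift after turn [-14.496  -4.968  -1.423] turn units 5.54
```

```bash
python3 -m inch '[[[0,0,-0.3],0.93,-1],[[0,0,-0.3],0.93,-1],[[0,0,-0.3],0.93,-1],[[0,0,-0.3],0.93,-1],[[0,0,-0.3],0.93,-1],[[0,0,-0.1],0.95,-1],[[-0.9,0,0],0,-1],[[-0.9,0,0],0,-1],[[-0.9,0,0],0,-1],[[-0.9,0,0],0,-1]]'
python3 -c "
from h import *
plan(588,-233,310,44)"
```

```text
t: 3.0
eef_pos: [338.7, 441.9, 310.8]
tcp_rot: [3.141, -0.0, 2.351]
ft_force: [0.7, -0.3, 0.1]
opening: 1.003
grip_force: 0.0
t 3.0 pos [338.7 441.9 310.8] rot [180.   -0.  134.7] F [ 0.7 -0.3  0.1] open 1.003 grip 0.0
shift now-axes [-10.917  -4.963   0.013] shift after turn [-10.978  -4.825   0.013] turn units 0.14
```

```bash
python3 -m inch '[[[-0.9,-0.4,0],0.14,-1],[[-0.9,-0.4,0],0,-1],[[-0.9,-0.4,0],0,-1],[[-0.9,-0.4,0],0,-1],[[-0.9,-0.4,0],0,-1],[[-0.9,-0.4,0],0,-1],[[-0.9,-0.4,0],0,-1],[[-0.9,-0.4,0],0,-1],[[-0.9,-0.4,0],0,-1],[[-0.9,-0.4,0],0,-1]]'
python3 -c "
from h import *
plan(588,-233,310,44)"
```

```text
t: 4.25
eef_pos: [541.3, -113.6, 310.8]
tcp_rot: [3.141, 0.0, 2.339]
ft_force: [0.0, 0.4, 0.2]
opening: 1.0
grip_force: 0.0
t 4.25 pos [ 541.3 -113.6  310.8] rot [180.   0. 134.] F [0.  0.4 0.2] open 1.0 grip 0.0
shift now-axes [-1.971 -0.822  0.013] shift after turn [-1.971 -0.822  0.013] turn units -0.0
```

```bash
python3 -m inch '[[[-0.7,-0.3,0],0,-1],[[-0.7,-0.3,0],0,-1],[[-0.57,-0.22,0],0,-1],[[0,0,0],0,-1],[[0,0,0],0,-1],[[0,0,0],0,-1],[[0,0,0],0,-1],[[0,0,0],0,-1],[[0,0,0],0,-1],[[0,0,0],0,-1]]'
python3 - <<'E'
from h import *
plan(588,-233,221,44)
p=eyes.read_camera("wrist"); save(p,"w1")
for cam in("top","scene"):
    p=eyes.read_camera(cam)
    for d in eyes.spot_point("strainer_grip",p)[:2]: print(cam,round(d["score"],2),onz(p,d["centre"],240))
E
```

```text
t: 5.5
eef_pos: [587.7, -230.8, 310.6]
tcp_rot: [3.142, -0.0, 2.339]
ft_force: [-0.3, 0.6, -0.2]
opening: 1.0
grip_force: 0.0
t 5.5 pos [ 587.7 -230.8  310.6] rot [180.  -0. 134.] F [-0.3  0.6 -0.2] open 1.0 grip 0.0
shift now-axes [-0.031 -0.022  1.493] shift after turn [-0.031 -0.022  1.493] turn units 0.0
top 0.8 [ 591.1245384 -229.6137756  240.       ]
scene 0.97 [ 584.83291485 -228.65451751  240.        ]
```

View pics/w1.png

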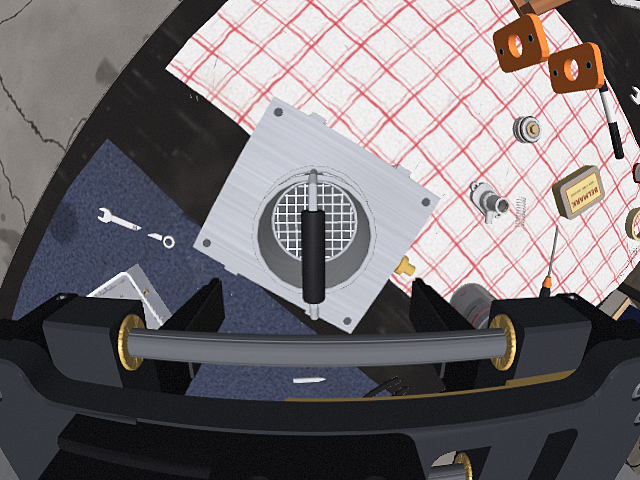

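The handle sleeve lies midway between the fingers (col 313, rows 210–303) and square to them, so I'm descending and gripping.

```bash
python3 -m inch '[[[0,0,0.4],0,-1],[[0,0,0.4],0,-1],[[0,0,0.4],0,-1],[[0,0,0.29],0,-1],[[0,0,0],0,-1],[[0,0,0],0,0.9],[[0,0,0],0,0.9],[[0,0,0],0,0.9],[[0,0,0],0,0.9],[[0,0,0],0,0.9]]'
python3 -m inch '[[[0,0,0],0,0.9],[[0,0,0],0,0.9],[[0,0,-0.1],0,0.9],[[0,0,-0.2],0,0.9],[[0,0,-0.3],0,0.9],[[0,0,-0.3],0,0.9],[[0,0,0],0,0.9],[[0,0,0],0,0.9],[[0,0,0],0,0.9],[[0,0,0],0,0.9]]'
python3 -c "
from h import *
plan(490,-20,285,44)
save(eyes.read_camera('scene'),'s2')"
```

```text
t: 7.0
eef_pos: [587.7, -230.8, 221.3]
tcp_rot: [3.141, 0.0, 2.339]
ft_force: [0.8, 0.1, 0.3]
opening: 0.528
grip_force: 0.0
t: 8.25
eef_pos: [587.6, -230.8, 274.6]
tcp_rot: [-3.141, -0.001, 2.339]
ft_force: [0.5, 0.0, -4.5]
opening: 0.162
grip_force: 30.0
t 8.25 pos [ 587.6 -230.8  274.6] rot [-1.80e+02 -1.00e-01  1.34e+02] F [ 0.5  0.  -4.5] open 0.162 grip 30.0
shift now-axes [ 3.657  1.271 -0.173] shift after turn [ 3.657  1.27  -0.173] turn units 0.0
```

View pics/s2.png

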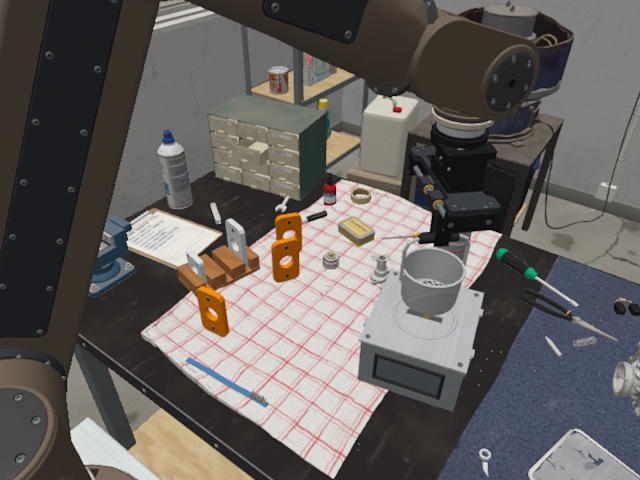

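The strainer hangs upright from the gripper (row 280, col 430), clear of the lid. I'll carry it to the free cloth.

```bash
python3 -m inch '[[[0.2,0.07,0],0,0.9],[[0.45,0.16,0],0,0.9],[[0.55,0.19,0],0,0.9],[[0.55,0.19,0],0,0.9],[[0.55,0.19,0],0,0.9],[[0.55,0.19,0],0,0.9],[[0.45,0.16,0],0,0.9],[[0.3,0.1,0],0,0.9],[[0.06,0.02,0],0,0.9],[[0,0,0],0,0.9]]'
python3 -m inch '[[[0,0,0.2],0,0.9],[[0,0,0.4],0,0.9],[[0,0,0.5],0,0.9],[[0,0,0.5],0,0.9],[[0,0,0.4],0,0.9],[[0,0,0.3],0,0.9],[[0,0,0.2],0,0.9],[[0,0,0.15],0,0.9],[[0,0,0.05],0,0.9],[[0,0,0],0,0.9]]'
python3 -c "
from h import *
plan(490,-20,105.3,44)"
```

```text
t: 9.55
eef_pos: [490.2, -20.2, 275.3]
tcp_rot: [3.141, 0.0, 2.339]
ft_force: [1.3, 0.9, -4.6]
opening: 0.157
grip_force: 30.0
t: 10.8
eef_pos: [490.5, -20.7, 114.8]
tcp_rot: [3.141, 0.002, 2.339]
ft_force: [-5.1, -3.9, 16.9]
opening: 0.16
grip_force: 30.0
t 10.8 pos [490.5 -20.7 114.8] rot [1.80e+02 1.00e-01 1.34e+02] F [-5.1 -3.9 16.9] open 0.16 grip 30.0
shift now-axes [0.014 0.002 0.158] shift after turn [0.014 0.002 0.158] turn units 0.0
```

```bash
python3 -c "
from h import *
p=eyes.read_camera('scene')
im=p['pixels'][230:380,220:420,::-1]
cv2.imwrite('pics/s3.png',cv2.resize(im,None,fx=3,fy=3,interpolation=cv2.INTER_CUBIC))"
```

```text
(no output)
```

View pics/s3.png

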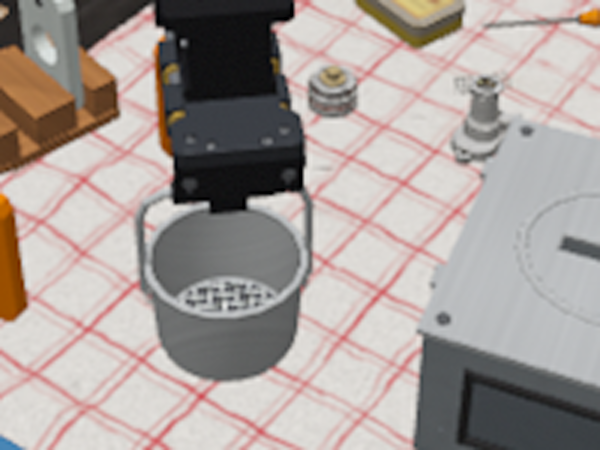

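The pot sits on bare cloth (foot around crop row 375, col 225), possibly swung slightly about the bar. I'll ease down and watch the force.

```bash
python3 -m inch '[[[0,0,0.02],0,0.9],[[0,0,0.02],0,0.9],[[0,0,0.02],0,0.9],[[0,0,0],0,0.9],[[0,0,0],0,0.9],[[0,0,0],0,0.9],[[0,0,0],0,0.9],[[0,0,0],0,0.9],[[0,0,0],0,0.9],[[0,0,0],0,0.9]]'
python3 - <<'E'
from h import *
plan(490,-20,105.3,44); print(env.state()["moment"])
p=eyes.read_camera("scene"); m=eyes.cut_out("strainer",p)
for d in m[:2]:
    print(d["score"],d["centre"],np.argwhere(d["mask"]).max(0),np.argwhere(d["mask"]).min(0))
# predicted foot/rim ellipse rows for upright pot at tcp xy, bottom z=0
s=env.state()["eef_pos"]
a=np.linspace(0,6.283,72)
for off in(0,9):
  f=np.array([proj(p,(s[0]+44*np.cos(t),s[1]+44*np.sin(t),off)) for t in a]); r=np.array([proj(p,(s[0]+52.5*np.cos(t),s[1]+52.5*np.sin(t),68+off)) for t in a])
  print(off,"foot max row",f.max(0),"rim",r.min(0),r.max(0))
  im=p["pixels"][:,:,::-1].copy()
  for q in np.vstack([f,r]): im[int(round(q[0])),int(round(q[1]))]=(0,0,255) if off==0 else (0,255,0)
  cv2.imwrite(f"pics/ov{off}.png",cv2.resize(im[270:370,250:340],None,fx=4,fy=4,interpolation=cv2.INTER_NEAREST))
cv2.imwrite("pics/ov.png",np.hstack([cv2.imread("pics/ov0.png"),cv2.imread("pics/ov9.png")]))
E
```

```text
t: 12.1
eef_pos: [491.3, -21.2, 112.9]
tcp_rot: [3.139, 0.006, 2.34]
ft_force: [-10.2, -9.2, 39.2]
opening: 0.16
grip_force: 30.0
t 12.1 pos [491.3 -21.2 112.9] rot [179.9   0.3 134. ] F [-10.2  -9.2  39.2] open 0.16 grip 30.0
shift now-axes [ 0.03  -0.001  0.127] shift after turn [ 0.03  -0.001  0.127] turn units 0.01
[-1.64736689  1.79648246  0.01697607]
0.63 [326.3, 292.8] [357 324] [292 264]
0 foot max row [357.63351369 319.62923475] rim [295.94173042 268.4041921 ] [336.50364015 324.48688264]
9 foot max row [354.48974066 319.6701011 ] rim [292.5683525  268.14647979] [333.06165932 324.55795138]
```

View pics/ov.png

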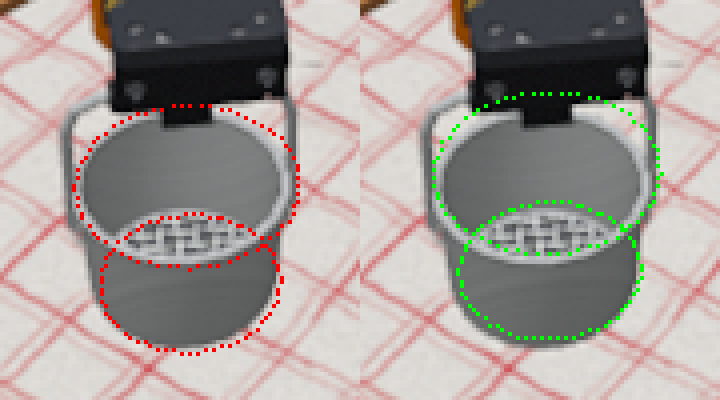

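The foot fits the upright-on-bench outline (red) to 1–2 px, so the pot is on the bench. The remaining force comes from the small push-down, so I'll ease off and open.

```bash
python3 -m inch '[[[0,0,-0.03],0,0.9],[[0,0,-0.03],0,0.9],[[0,0,0],0,0.9],[[0,0,0],0,0.5],[[0,0,0],0,0.3],[[0,0,0],0,0],[[0,0,0],0,-0.5],[[0,0,0],0,-1],[[0,0,0],0,-1],[[0,0,0],0,-1]]'
python3 - <<'E'
from h import *
plan(490,-20,260,44)
p=eyes.read_camera("scene")
s=env.state()["eef_pos"]
a=np.linspace(0,6.283,72); im=p["pixels"][:,:,::-1].copy()
for h,r in((0,44),(68,52.5)):
  for t in a:
    q=proj(p,(s[0]+r*np.cos(t),s[1]+r*np.sin(t),h)); im[int(round(q[0])),int(round(q[1]))]=(0,0,255)
cv2.imwrite("pics/ov2.png",cv2.resize(im[250:370,240:350],None,fx=4,fy=4,interpolation=cv2.INTER_NEAREST))
E
```

```text
t: 13.45
eef_pos: [489.9, -19.9, 113.2]
tcp_rot: [3.141, -0.0, 2.339]
ft_force: [0.6, 0.4, 0.0]
opening: 0.818
grip_force: 0.0
t 13.45 pos [489.9 -19.9 113.2] rot [180.  -0. 134.] F [0.6 0.4 0. ] open 0.818 grip 0.0
shift now-axes [-2.000e-03 -0.000e+00 -2.446e+00] shift after turn [-2.000e-03 -0.000e+00 -2.446e+00] turn units 0.0
```

View pics/ov2.png

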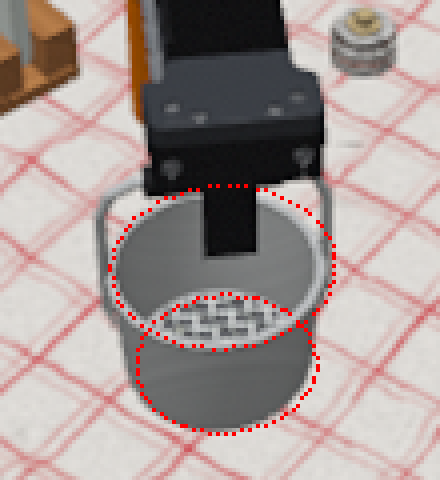

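The pot is upright and released, with its outline matching. I'll rise, move towards the rack and turn for the plate (tool y to -13°).

```bash
python3 -m inch '[[[0,0,-0.1],0,-1],[[0,0,-0.2],0,-1],[[0,0,-0.4],0,-1],[[0,0,-0.5],0,-1],[[0,0,-0.6],0,-1],[[0,0,-0.6],0,-1],[[0,0,-0.6],0,-1],[[0,0,0],1,-1],[[0,0,0],1,-1],[[0,0,0],1,-1]]'
python3 - <<'E'
from h import *
plan(560,100,293,-13)
p=eyes.read_camera("top"); save(p,"t2"); im=p["pixels"][:,:,::-1]
a=cv2.resize(im[205:275,400:470],None,fx=8,fy=8,interpolation=cv2.INTER_CUBIC)
b=cv2.resize(im[230:270,215:255],None,fx=6,fy=6,interpolation=cv2.INTER_CUBIC)
W=np.zeros((560,800,3),np.uint8);W[:,:560]=a;W[:240,560:]=b
cv2.imwrite("pics/z2.png",W)
E
```

```text
t: 14.75
eef_pos: [489.7, -19.9, 294.3]
tcp_rot: [3.141, 0.001, 2.074]
ft_force: [0.4, 0.2, -0.1]
opening: 1.0
grip_force: 0.0
t 14.75 pos [489.7 -19.9 294.3] rot [180.    0.  118.8] F [ 0.4  0.2 -0.1] open 1.0 grip 0.0
shift now-axes [1.185 1.99  0.021] shift after turn [2.211 0.692 0.021] turn units 8.37
```

View pics/z2.png

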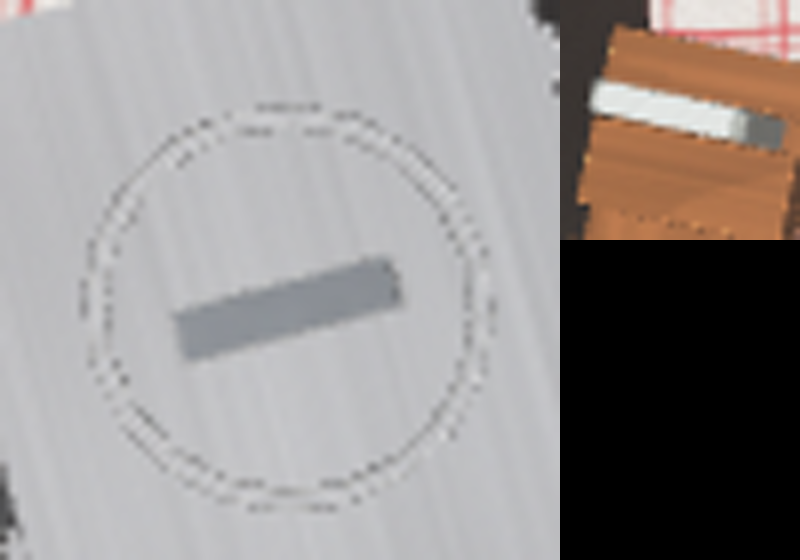

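The slot is now clear: crop centre about (308,287), i.e. image (243.5,435.9). The tall plate's top is at image (248.5,226.5). I'll measure both numerically.

```bash
python3 - <<'E'
from h import *
def rect(p,m,z,n):
    k,l,s,c=cv2.connectedComponentsWithStats(m.astype(np.uint8)); i=1+s[1:,4].argmax(); 
    pts=np.argwhere(l==i); w=np.array([onz(p,x,z)[:2] for x in pts],np.float32)
    r=cv2.minAreaRect(w); mu=w.mean(0); v=np.linalg.svd(w-mu)[2]
    print(n,len(pts),"mean",mu,"pca",np.degrees(np.arctan2(v[0][1],v[0][0]))%180,"rect",r)
for cam in("top","scene"):
    p=eyes.read_camera(cam); g=p["pixels"].astype(int); hsv=g.max(2)-g.min(2); L=g.mean(2)
    r0,c0=map(int,proj(p,(586,-231,116)))
    sub=L[r0-8:r0+9,c0-16:c0+17]; med=np.median(sub); th=(med+sub.min())/2; print(cam,med,sub.min(),(r0,c0))
    m=np.zeros(L.shape,bool); m[r0-14:r0+15,c0-20:c0+21]=L[r0-14:r0+15,c0-20:c0+21]<(med-18)
    rect(p,m,116,cam+" slot")
    if cam=="top":
        m=np.zeros(L.shape,bool); m[238:262,216:248]=(L[238:262,216:248]>170)&(hsv[238:262,216:248]<30); rect(p,m,120,"flange top")
        m[:]=0; m[238:262,216:248]=(L[238:262,216:248]>95)&(hsv[238:262,216:248]<30); rect(p,m,120,"flange all")
    else:
        for d in eyes.cut_out("flange",p):
            if abs(d["centre"][1]-237)<10:
                m=d["mask"]; a=np.argwhere(m); print("fl mask",len(a),a.min(0),a.max(0),"top row cols",a[a[:,0]==a[:,0].min()+1])
    for d in eyes.spot_point("slot",p)[:1]: print(cam,d["score"],onz(p,d["centre"],116))
    for d in eyes.spot_point("flange",p):
        print("fl",round(d["score"],2),onz(p,d["centre"],10).round(1))
E
```

```text
top 189.33333333333334 125.0 (243, 434)
top slot 197 mean [ 586.2058  -232.86035] pca 103.07195 rect ((586.2044677734375, -232.72789001464844), (15.101487159729004, 63.101646423339844), 13.293852806091309)
flange top 131 mean [588.57837 218.48174] pca 77.12131 rect ((588.614013671875, 218.65155029296875), (56.94367980957031, 11.38233470916748), 77.06404113769531)
flange all 150 mean [588.12585 216.5629 ] pca 76.34178 rect ((588.2932739257812, 216.24282836914062), (63.64761734008789, 11.829591751098633), 77.08821868896484)
fl 0.87 [697.7 147.7  10. ]
fl 0.6 [612.6  98.6  10. ]
fl 0.51 [587.9 224.1  10. ]
scene 186.33333333333334 78.66666666666667 (315, 424)
scene slot 225 mean [ 586.27875 -230.87793] pca 103.079384 rect ((586.32275390625, -230.37979125976562), (15.165288925170898, 63.35974884033203), 12.615864753723145)
fl mask 630 [219 225] [263 246] top row cols [[220 226]
 [220 227]
 [220 228]
 [220 229]
 [220 230]
 [220 231]]
scene 0.92 [ 588.15443448 -229.09773154  116.        ]
fl 0.94 [615.4  99.6  10. ]
fl 0.84 [593.7 221.   10. ]
fl 0.79 [411.3 125.   10. ]
fl 0.77 [677.9 151.9  10. ]
```

```bash
python3 -m inch '[[[0,0,0],0.93,-1],[[0,0,0],0.93,-1],[[0,0,0],0.93,-1],[[0,0,0],0.93,-1],[[0,0,0],0.93,-1],[[0,0,0],0.93,-1],[[0,0,0],0.93,-1],[[0,0,0],0.93,-1],[[0,0,0],0.9,-1],[[0,0,0],0,-1]]'
python3 -c "
from h import *
plan(588.5,218.5,190,-12.9)"
```

```text
t: 16.4
eef_pos: [489.9, -19.9, 293.2]
tcp_rot: [-3.141, -0.0, 1.35]
ft_force: [0.1, -0.4, -0.2]
opening: 0.999
grip_force: 0.0
t 16.4 pos [489.9 -19.9 293.2] rot [-180.    -0.    77.4] F [ 0.1 -0.4 -0.2] open 0.999 grip 0.0
shift now-axes [4.237 0.734 1.72 ] shift after turn [4.241 0.715 1.72 ] turn units 0.05
```

```bash
python3 -m inch '[[[0.5,0.08,0],0.05,-1],[[0.7,0.12,0],0,-1],[[0.7,0.12,0],0,-1],[[0.7,0.12,0.2],0,-1],[[0.7,0.12,0.4],0,-1],[[0.6,0.1,0.4],0,-1],[[0.34,0.06,0.4],0,-1],[[0,0,0.32],0,-1],[[0,0,0],0,-1],[[0,0,0],0,-1]]'
python3 -c "
from h import *
plan(588.5,218.5,79,-12.9)"
```

```text
t: 17.65
eef_pos: [589.2, 218.3, 190.9]
tcp_rot: [3.141, -0.001, 1.346]
ft_force: [-0.7, -0.1, -0.9]
opening: 1.005
grip_force: 0.0
t 17.65 pos [589.2 218.3 190.9] rot [180.   -0.   77.1] F [-0.7 -0.1 -0.9] open 1.005 grip 0.0
shift now-axes [ 1.000e-03 -1.200e-02  1.865e+00] shift after turn [ 1.000e-03 -1.200e-02  1.865e+00] turn units -0.0
```

```bash
python3 -m inch '[[[0,0,0.4],0,-1],[[0,0,0.4],0,-1],[[0,0,0.4],0,-1],[[0,0,0.4],0,-1],[[0,0,0.26],0,-1],[[0,0,0],0,0],[[0,0,0],0,0.9],[[0,0,0],0,0.9],[[0,0,0],0,0.9],[[0,0,0],0,0.9]]'
python3 -m inch '[[[0,0,0],0,0.9],[[0,0,0],0,0.9],[[0,0,0],0,0.9],[[0,0,0],0,0.9],[[0,0,0],0,0.9],[[0,0,0],0,0.9],[[0,0,0],0,0.9],[[0,0,0],0,0.9],[[0,0,0],0,0.9],[[0,0,0],0,0.9]]'
python3 -c "
from h import *
plan(588.5,218.5,79,-12.9)"
```

```text
t: 18.9
eef_pos: [588.9, 218.4, 78.7]
tcp_rot: [3.141, -0.0, 1.345]
ft_force: [0.7, -0.7, 0.2]
opening: 0.532
grip_force: 0.0
t: 20.15
eef_pos: [588.9, 218.4, 78.4]
tcp_rot: [-3.142, -0.0, 1.345]
ft_force: [-0.2, -0.0, -1.5]
opening: 0.123
grip_force: 30.0
t 20.15 pos [588.9 218.4  78.4] rot [-180.    -0.    77.1] F [-0.2 -0.  -1.5] open 0.123 grip 30.0
shift now-axes [ 0.    -0.006 -0.01 ] shift after turn [ 0.    -0.006 -0.01 ] turn units -0.01
```

```bash
python3 -m inch '[[[0,0,-0.05],0,0.9],[[0,0,-0.1],0,0.9],[[0,0,-0.25],0,0.9],[[0,0,-0.35],0,0.9],[[0,0,-0.4],0,0.9],[[0,0,-0.4],0,0.9],[[0,0,-0.4],0,0.9],[[0,0,-0.4],0,0.9],[[0,0,-0.35],0,0.9],[[0,0,0],0,0.9]]'
python3 -c "
from h import *
plan(586.3,-232,240,13.05)"
```

```text
t: 21.4
eef_pos: [589.3, 218.6, 242.8]
tcp_rot: [3.138, -0.002, 1.345]
ft_force: [0.4, -0.3, -0.9]
opening: 0.126
grip_force: 30.0
t 21.4 pos [589.3 218.6 242.8] rot [ 1.798e+02 -1.000e-01  7.710e+01] F [ 0.4 -0.3 -0.9] open 0.126 grip 30.0
shift now-axes [-7.33   1.632  0.046] shift after turn [-7.304 -1.745  0.046] turn units -5.2
```

```bash
python3 -m inch '[[[0,0,0],-0.8,0.9],[[0,0,0],-0.9,0.9],[[0,0,0],-0.9,0.9],[[0,0,0],-0.9,0.9],[[0,0,0],-0.9,0.9],[[0,0,0],-0.8,0.9],[[-0.3,-0.07,0],0,0.9],[[-0.5,-0.12,0],0,0.9],[[-0.7,-0.17,0],0,0.9],[[-0.8,-0.19,0],0,0.9]]'
python3 -m inch '[[[-0.8,-0.19,0],0,0.9],[[-0.8,-0.19,0],0,0.9],[[-0.8,-0.19,0],0,0.9],[[-0.8,-0.19,0],0,0.9],[[-0.7,-0.17,0],0,0.9],[[-0.5,-0.12,0],0,0.9],[[-0.3,-0.07,0],0,0.9],[[-0.15,-0.03,0],0,0.9],[[0,0,0],0,0.9],[[0,0,0],0,0.9]]'
python3 -c "
from h import *
plan(586.3,-232,200,13.05)"
```

```text
t: 22.65
eef_pos: [587.3, 74.4, 240.1]
tcp_rot: [-3.141, 0.0, 1.797]
ft_force: [0.4, 0.3, -0.7]
opening: 0.12
grip_force: 30.0
t: 23.9
eef_pos: [586.5, -221.7, 240.4]
tcp_rot: [3.142, -0.0, 1.799]
ft_force: [-0.2, 0.6, -1.0]
opening: 0.127
grip_force: 30.0
t 23.9 pos [ 586.5 -221.7  240.4] rot [180.   -0.  103.1] F [-0.2  0.6 -1. ] open 0.127 grip 30.0
shift now-axes [-0.167 -0.042  0.674] shift after turn [-0.167 -0.042  0.674] turn units 0.01
```

```bash
python3 -m inch '[[[-0.08,-0.02,0.1],0,0.9],[[-0.087,-0.022,0.2],0,0.9],[[0,0,0.2],0,0.9],[[0,0,0.2],0,0.9],[[0,0,0.1],0,0.9],[[0,0,0],0,0.9],[[0,0,0],0,0.9],[[0,0,0],0,0.9],[[0,0,0],0,0.9],[[0,0,0],0,0.9]]'
python3 - <<'E'
from h import *
plan(586.3,-232,192.4,13.05)
p=eyes.read_camera("scene"); s=env.state(); T=np.array(s["eef_pos"]); ps=s["tcp_rot"][2]
X=np.array([np.cos(ps),np.sin(ps),0]); Y=np.array([np.sin(ps),-np.cos(ps),0])
im=p["pixels"][:,:,::-1]; F=5
r0,c0=map(int,proj(p,(586,-231,150))); R0,C0=r0-55,c0-45
cr=cv2.resize(im[R0:R0+110,C0:C0+90],None,fx=F,fy=F,interpolation=cv2.INTER_CUBIC)
# predicted plate outline at both faces bottom 68.4 below TCP, and slot outline
def dot(P,col):
    q=proj(p,P); cv2.circle(cr,(int((q[1]-C0+.5)*F),int((q[0]-R0+.5)*F)),1,col,-1)
B=T-np.array([0,0,68.4])
for u in np.linspace(-30,30,60):
    e=max(0,abs(u)-17); zz=13-np.sqrt(max(0,169-e*e))
    for f in(-6,6): dot(B+X*u+Y*f+[0,0,zz],(0,0,255))
for u in(-30,30):
    for z in np.linspace(13,60,20):
        for f in (-6,6): dot(B+X*u+Y*f+[0,0,z],(0,0,255))
w2=np.radians(13.05); sx=np.array([np.cos(w2),np.sin(w2),0]); sy=np.array([-np.sin(w2),np.cos(w2),0]); S=np.array([586.3,-231,116.])
for u in np.linspace(-31,31,60):
    for f in(-7,7): dot(S+sy*u+sx*f,(0,255,0))
cv2.imwrite("pics/ov3.png",cr); print(cr.shape)
E
```

```text
t: 25.15
eef_pos: [586.3, -232.9, 192.5]
tcp_rot: [3.141, 0.0, 1.799]
ft_force: [0.1, -1.2, -0.9]
opening: 0.122
grip_force: 30.0
t 25.15 pos [ 586.3 -232.9  192.5] rot [180.    0.  103.1] F [ 0.1 -1.2 -0.9] open 0.122 grip 30.0
shift now-axes [0.015 0.004 0.002] shift after turn [0.015 0.004 0.002] turn units 0.0
(550, 450, 3)
```

View pics/ov3.png

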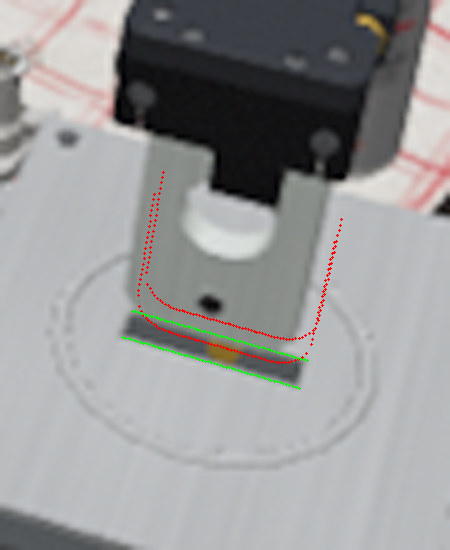

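The plate hangs just above the slot (plate bottom edge about crop row 345, slot rows 313–387). It sits a few mm left of the predicted outline, so I'll measure edge profiles in the same image, which cancels the camera bias.

```bash
cat > prof.py <<'E'
from h import *
def run(cam="scene"):
    p=eyes.read_camera(cam); s=env.state(); T=np.array(s["eef_pos"]); ps=s["tcp_rot"][2]
    X=np.array([np.cos(ps),np.sin(ps),0]); Y=np.array([np.sin(ps),-np.cos(ps),0]); B=T-[0,0,68.4]
    L=p["pixels"].astype(np.float32).mean(2)
    def samp(P):
        q=np.array([proj(p,x) for x in P],np.float32); return cv2.remap(L,q[:,1:2].copy(),q[:,0:1].copy(),cv2.INTER_LINEAR).ravel()
    us=np.arange(-44,44.1,1)
    prof=np.array([samp([B+X*u-Y*6+[0,0,z] for z in np.linspace(18,44,14)]).mean() for u in us])
    print("plate near face profile"); print(dict(zip(us[:26].astype(int).tolist(),prof[:26].round().astype(int).tolist()))); print(dict(zip(us[-26:].astype(int).tolist(),prof[-26:].round().astype(int).tolist())))
    zs=np.arange(-16,14.1,1); pz=np.array([samp([B+X*u-Y*6+[0,0,z] for u in np.linspace(-12,16,14)]).mean() for z in zs])
    print("bottom",dict(zip(zs.astype(int).tolist(),pz.round().astype(int).tolist())))
    S=np.array([586.3,-232,116.]); a=np.radians(13.05); sx=np.array([np.cos(a),np.sin(a),0]); sy=np.array([-np.sin(a),np.cos(a),0])
    u2=np.arange(-40,40.1,1); ps_=np.array([samp([S+sy*u+sx*f for f in np.linspace(-5,-1,5)]).mean() for u in u2])
    print("slot ends y",dict(zip(u2[:16].astype(int).tolist(),ps_[:16].round().astype(int).tolist())),dict(zip(u2[-16:].astype(int).tolist(),ps_[-16:].round().astype(int).tolist())))
    f2=np.arange(-14,14.1,1); pf=np.array([samp([S+sy*u+sx*f for u in np.linspace(-25,25,20)]).mean() for f in f2])
    print("slot x",dict(zip(f2.astype(int).tolist(),pf.round().astype(int).tolist())))
E
python3 -c "
from prof import *
run()"
```

```text
plate near face profile
{-44: 183, -43: 183, -42: 183, -41: 184, -40: 183, -39: 184, -38: 184, -37: 185, -36: 184, -35: 185, -34: 184, -33: 185, -32: 185, -31: 185, -30: 186, -29: 186, -28: 187, -27: 186, -26: 175, -25: 157, -24: 139, -23: 135, -22: 138, -21: 141, -20: 141, -19: 141}
{19: 137, 20: 138, 21: 139, 22: 140, 23: 140, 24: 141, 25: 140, 26: 139, 27: 139, 28: 139, 29: 140, 30: 140, 31: 139, 32: 138, 33: 138, 34: 148, 35: 163, 36: 176, 37: 183, 38: 183, 39: 182, 40: 182, 41: 182, 42: 182, 43: 182, 44: 182}
bottom {-16: 190, -15: 190, -14: 191, -13: 191, -12: 192, -11: 190, -10: 181, -9: 166, -8: 145, -7: 122, -6: 102, -5: 91, -4: 88, -3: 88, -2: 89, -1: 89, 0: 92, 1: 99, 2: 111, 3: 122, 4: 131, 5: 136, 6: 139, 7: 139, 8: 139, 9: 139, 10: 139, 11: 138, 12: 137, 13: 133, 14: 128}
slot ends y {-40: 189, -39: 188, -38: 189, -37: 189, -36: 189, -35: 188, -34: 188, -33: 189, -32: 189, -31: 181, -30: 163, -29: 130, -28: 106, -27: 92, -26: 93, -25: 92} {25: 91, 26: 93, 27: 96, 28: 96, 29: 93, 30: 93, 31: 102, 32: 124, 33: 149, 34: 169, 35: 182, 36: 187, 37: 188, 38: 188, 39: 188, 40: 189}
slot x {-14: 190, -13: 190, -12: 190, -11: 191, -10: 191, -9: 188, -8: 179, -7: 162, -6: 141, -5: 117, -4: 98, -3: 89, -2: 87, -1: 87, 0: 88, 1: 88, 2: 90, 3: 96, 4: 106, 5: 118, 6: 128, 7: 136, 8: 141, 9: 143, 10: 144, 11: 144, 12: 144, 13: 143, 14: 141}
```

```bash
python3 -m inch '[[[-0.042,0,0],0,0.9],[[0,0,0.03],0,0.9],[[0,0,0.03],0,0.9],[[0,0,0.03],0,0.9],[[0,0,0.02],0,0.9],[[0,0,0],0,0.9],[[0,0,0],0,0.9],[[0,0,0],0,0.9],[[0,0,0],0,0.9],[[0,0,0],0,0.9]]'
python3 -c "
from prof import *
plan(586.3,-232,184.4,13.05)
run()"
```

```text
t: 26.5
eef_pos: [586.8, -235.3, 185.8]
tcp_rot: [3.142, -0.0, 1.799]
ft_force: [-1.0, 0.7, -1.2]
opening: 0.125
grip_force: 30.0
t 26.5 pos [ 586.8 -235.3  185.8] rot [180.   -0.  103.1] F [-1.   0.7 -1.2] open 0.125 grip 30.0
shift now-axes [0.056 0.004 0.024] shift after turn [0.056 0.004 0.024] turn units 0.0
plate near face profile
{-44: 182, -43: 182, -42: 182, -41: 183, -40: 183, -39: 183, -38: 184, -37: 184, -36: 185, -35: 185, -34: 185, -33: 184, -32: 185, -31: 185, -30: 185, -29: 185, -28: 187, -27: 184, -26: 174, -25: 157, -24: 140, -23: 135, -22: 138, -21: 140, -20: 141, -19: 141}
{19: 137, 20: 138, 21: 139, 22: 140, 23: 140, 24: 140, 25: 140, 26: 139, 27: 139, 28: 139, 29: 140, 30: 140, 31: 139, 32: 138, 33: 139, 34: 148, 35: 161, 36: 175, 37: 183, 38: 185, 39: 184, 40: 183, 41: 183, 42: 183, 43: 183, 44: 183}
bottom {-16: 190, -15: 190, -14: 190, -13: 190, -12: 190, -11: 190, -10: 190, -9: 190, -8: 190, -7: 190, -6: 191, -5: 191, -4: 187, -3: 177, -2: 159, -1: 136, 0: 114, 1: 101, 2: 103, 3: 116, 4: 127, 5: 135, 6: 138, 7: 139, 8: 139, 9: 139, 10: 139, 11: 138, 12: 136, 13: 132, 14: 127}
slot ends y {-40: 189, -39: 189, -38: 189, -37: 189, -36: 188, -35: 188, -34: 189, -33: 189, -32: 189, -31: 181, -30: 163, -29: 130, -28: 106, -27: 92, -26: 92, -25: 92} {25: 94, 26: 93, 27: 96, 28: 96, 29: 93, 30: 92, 31: 102, 32: 123, 33: 149, 34: 169, 35: 182, 36: 187, 37: 188, 38: 188, 39: 188, 40: 189}
slot x {-14: 190, -13: 190, -12: 190, -11: 191, -10: 191, -9: 188, -8: 179, -7: 162, -6: 140, -5: 116, -4: 100, -3: 98, -2: 107, -1: 118, 0: 127, 1: 132, 2: 136, 3: 137, 4: 138, 5: 138, 6: 138, 7: 138, 8: 136, 9: 134, 10: 131, 11: 127, 12: 124, 13: 121, 14: 119}
```

```bash
python3 -m inch '[[[0,0,0.015],0,0.9],[[0,0,0.015],0,0.9],[[0,0,0.015],0,0.9],[[0,0,0.01],0,0.9],[[0,0,0],0,0.9],[[0,0,0],0,0.9],[[0,0,0],0,0.9],[[0,0,0],0,0.9],[[0,0,0],0,0.9],[[0,0,0],0,0.9]]'
python3 -c "
from h import *
plan(586.3,-235.2,180,13.05); print(env.state()['moment'])"
```

```text
t: 27.8
eef_pos: [586.8, -235.3, 182.5]
tcp_rot: [3.142, -0.0, 1.799]
ft_force: [-0.7, 0.4, -1.1]
opening: 0.126
grip_force: 30.0
t 27.8 pos [ 586.8 -235.3  182.5] rot [180.   -0.  103.1] F [-0.7  0.4 -1.1] open 0.126 grip 30.0
shift now-axes [ 0.004 -0.008  0.042] shift after turn [ 0.004 -0.008  0.042] turn units 0.0
[-0.05574754  0.06194139 -0.00925296]
```

```bash
python3 -m inch '[[[0,0,0.01],0,0.9],[[0,0,0.01],0,0.9],[[0,0,0.01],0,0.9],[[0,0,0.01],0,0.9],[[0,0,0.01],0,0.9],[[0,0,0],0,0.9],[[0,0,0],0,0.9],[[0,0,0],0,0.9],[[0,0,0],0,0.9],[[0,0,0],0,0.9]]'
python3 -c "
from h import *
plan(586.3,-235.2,180,13.05); print(env.state()['moment'])"
```

```text
t: 29.05
eef_pos: [586.8, -235.4, 179.5]
tcp_rot: [3.142, -0.0, 1.799]
ft_force: [0.5, -0.2, -1.9]
opening: 0.124
grip_force: 30.0
t 29.05 pos [ 586.8 -235.4  179.5] rot [180.   -0.  103.1] F [ 0.5 -0.2 -1.9] open 0.124 grip 30.0
shift now-axes [ 0.005 -0.008 -0.008] shift after turn [ 0.005 -0.008 -0.008] turn units 0.0
[-0.11805845  0.07490714  0.02710347]
```

```bash
python3 -m inch '[[[0,0,0.02],0,0.9],[[0,0,0.02],0,0.9],[[0,0,0.02],0,0.9],[[0,0,0.02],0,0.9],[[0,0,0.02],0,0.9],[[0,0,0.02],0,0.9],[[0,0,0.02],0,0.9],[[0,0,0.02],0,0.9],[[0,0,0],0,0.9],[[0,0,0],0,0.9]]'
python3 -c "
from h import *
plan(586.3,-235.2,134,13.05); print(env.state()['moment'])"
```

```text
t: 30.3
eef_pos: [586.8, -235.4, 169.9]
tcp_rot: [3.142, -0.0, 1.799]
ft_force: [0.9, 0.2, -1.8]
opening: 0.129
grip_force: 30.0
t 30.3 pos [ 586.8 -235.4  169.9] rot [180.   -0.  103.1] F [ 0.9  0.2 -1.8] open 0.129 grip 30.0
shift now-axes [ 0.005 -0.008  0.599] shift after turn [ 0.005 -0.008  0.599] turn units 0.0
[-0.08747574  0.07003506 -0.03821322]
```

```bash
python3 -m inch '[[[0,0,0.03],0,0.9],[[0,0,0.03],0,0.9],[[0,0,0.03],0,0.9],[[0,0,0.03],0,0.9],[[0,0,0.03],0,0.9],[[0,0,0.03],0,0.9],[[0,0,0.03],0,0.9],[[0,0,0.03],0,0.9],[[0,0,0],0,0.9],[[0,0,0],0,0.9]]'
python3 -c "
from h import *
plan(586.3,-235.2,134,13.05); print(env.state()['moment'])"
```

```text
t: 31.55
eef_pos: [586.9, -235.4, 155.5]
tcp_rot: [3.141, -0.0, 1.799]
ft_force: [0.2, -0.0, -1.7]
opening: 0.129
grip_force: 30.0
t 31.55 pos [ 586.9 -235.4  155.5] rot [180.   -0.  103.1] F [ 0.2 -0.  -1.7] open 0.129 grip 30.0
shift now-axes [ 0.005 -0.008  0.359] shift after turn [ 0.005 -0.008  0.359] turn units 0.0
[-0.09322099 -0.03114567 -0.03461028]
```

```bash
python3 -m inch '[[[0,0,0.05],0,0.9],[[0,0,0.05],0,0.9],[[0,0,0.05],0,0.9],[[0,0,0.05],0,0.9],[[0,0,0.05],0,0.9],[[0,0,0.05],0,0.9],[[0,0,0.05],0,0.9],[[0,0,0.03],0,0.9],[[0,0,0],0,0.9],[[0,0,0],0,0.9]]'
python3 -c "
from prof import *
plan(586.3,-235.2,134,13.05); print(env.state()['moment'])
p=eyes.read_camera('scene')
for n,z in(('strainer',0),('flange',64),('fuel_tap',0),('slide_cap',0),('small_flange',10)):
  for d in eyes.spot_point(n,p)[:4]: print(n,round(d['score'],2),onz(p,d['centre'],z).round(1))"
```

```text
t: 32.8
eef_pos: [586.9, -235.4, 132.8]
tcp_rot: [3.141, 0.0, 1.799]
ft_force: [0.8, -0.5, -1.5]
opening: 0.123
grip_force: 30.0
t 32.8 pos [ 586.9 -235.4  132.8] rot [180.    0.  103.1] F [ 0.8 -0.5 -1.5] open 0.123 grip 30.0
shift now-axes [ 0.005 -0.008 -0.02 ] shift after turn [ 0.005 -0.008 -0.02 ] turn units 0.0
[-0.06382908  0.01617803 -0.00062811]
strainer 0.62 [480.4 -16.4   0. ]
flange 0.78 [631. 110.  64.]
flange 0.74 [381.4  79.9  64. ]
flange 0.73 [568.1  58.5  64. ]
fuel_tap 0.68 [738.9 -70.9   0. ]
slide_cap 0.79 [707.3  57.2   0. ]
small_flange 0.83 [501.9 262.8  10. ]
```

The plate's lower end is about 52 mm below the lid (TCP minus 68 mm), and the wrist carries only the plate's weight (1.5 N). Handing in.

```bash
python3 -c "
from cell import env
print(env.job_done())"
```

```text
the job is handed in; nothing more can be done
None
```

I handed the job in at 32.8 s of the 64 s limit; no verdict came back. The strainer stands upright and released on the bench, and the tall plate hangs free in the slot, gripped, with its lower end about 52 mm below the lid; the small plate and other parts were not touched.

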